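Nudge a crooked slide box home over the lid lugs and trip the count switch

TASK

The green slide box was set down crooked on the grey one, so it rides on top of the lid lugs instead of locking over them. Nudge it square, without tipping it or lifting it off the grey box, until it drops over all four lugs and sits flat; then press the roller lever of the limit switch beside the stack down until it clicks and let it spring back, so that the stacking station counts the box. Leave the bottle, the stopper and the Petri dish where they are and keep the grey box on its plate.

Things in the scene. Friction and masses are not known exactly. Their poses are not given: they have to be found in the camera images.
- green_box: Flat green slide box, lid fixed, 150 (own x) x 100 (y) x 32 mm, 0.3-0.65 kg, loose, not to be gripped. Origin: centre of underside, z up. Four pockets 20x20x7 mm deep in the underside at x = +-40, y = +-32 mm; lid lugs as on the grey box. Starts with underside 38 mm above the grey box's, shifted 20-27 mm to the grey -x, 4-16 mm to its +y, turned up to 0.1 rad. Seated: underside 32 mm above, sides flush.
- grey_box: Grey slide box of the same shape, 0.7 kg, loose but locked over the dock's lugs. Origin: centre of underside (40 mm above worktop), z up, own -x side faces the robot base. Four black tapered lugs on its lid at own x = +-40, y = +-32 mm: 6 mm high, 17 mm across at the foot, 10 mm at the top. A box above drops over them by its own weight once square and within about 3 mm of centre; then the play is 1.5 mm.
- dock: Fixed dock under the grey box: pedestal with a 160 (own x) x 110 (own y) mm aluminium top, 40 mm high, with four lugs on it. Origin: centre of its underside, on the worktop. Fixed glassware, up to 130 mm high, stands close on its right and behind the switch; pieces up to 400 mm high stand farther back and to the right.
- switch: Fixed limit switch right of the stack: grey and black housing 40 (own x) x 34 (y) mm on a bracket, top 114 mm above the worktop, foot plate 90 x 70 x 6 mm. Origin: centre of the foot's underside, on the worktop; own -x points roughly to world +y, own +y away from the robot. The lever's shaft lies 100 mm above the worktop, on the housing's +y side.
- roller (a point): Centre of the white roller (18 mm diameter, 9 mm wide, axis along the switch's y) at the end of the switch's 60 mm steel arm. At rest it lies 56 mm from the shaft towards the switch's -x and 21 mm above it, 121 mm above the worktop; press it down from above. Axes: the lever's, equal to the switch's at rest.
- roller_lever (a joint): Angle of the roller lever, rad: 0 at rest (arm rising 0.35 rad above level), growing as the roller is pressed down; clicks at 0.5 (29 mm of roller travel), stops hard at 0.75 (44 mm). A spring (at the roller about 1.5 N at rest, 5 N at the end) drives it back to 0 when let go.
- brown_bottle: Brown stoppered bottle, 52 mm diameter, 97 mm high, loose bystander left of the stack. Origin: centre of its underside.
- black_stopper: Black rubber stopper, 35 mm wide, 30 mm high, loose bystander in front, near the switch. Origin: centre of its underside.
- petri_dish: Glass Petri dish with lid, 95 mm diameter, 16 mm high, loose bystander in front, near the switch. Origin: centre of its underside.
Not all that is in view belongs to the job. Leave any red look-alike of the switch alone.

How it is judged (in metres and radians):
On the way, in this order (a step that is already met when the one before it is completed fails the run):
1. the green box has dropped over the four lugs of the grey box and sits flat and square (z of green_box in the frame of grey_box between 0.0295 and 0.0345 m and x of green_box in the frame of grey_box between -0.004 and 0.004 m and y of green_box in the frame of grey_box between -0.004 and 0.004 m and angle between the z axis of green_box and the z axis of grey_box, either way round below 0.03 rad and angle between the x axis of green_box and the x axis of grey_box, either way round below 0.06 rad), for 0.3 s.
2. with the green box seated, the roller lever is pressed past its click point (all of step 1 and value of joint roller_lever above 0.5 rad), for 0.05 s.
At the end, for the whole second after the job is handed in: Green box locked over the grey box: underside 29.5 to 34.5 mm above the grey one's, within 4 mm of centre on each axis, square within 0.06 rad, flat, at rest; grey box on its plate (within 5 mm, not raised over 2.5 mm); roller lever let go, back within 0.08 rad of rest (all of step 1 and value of joint roller_lever below 0.08 rad and linear speed of green_box below 0.02 m/s and z of grey_box in the frame of dock below 0.0425 m and horizontal distance between grey_box and dock below 0.005 m); the robot touches nothing.
It fails at once if the green box is lifted off the grey box (its underside more than 10 mm above where it rides at the start) (z of green_box in the frame of grey_box above 0.048 m).
It fails at once if the green box is tipped by more than 0.25 rad (angle between green_box's own z axis and vertical above 0.25 rad).
It fails at once if the grey box comes off the lugs of the dock plate (z of grey_box in the frame of dock above 0.0465 m or horizontal distance between grey_box and dock above 0.008 m).
It fails at once if the brown bottle, the black stopper or the Petri dish is moved more than 20 mm (distance of any of brown_bottle, black_stopper, petri_dish from where it was at the start of the episode above 0.02 m).
It also fails if it takes over 58 s, if anything falls off the work surface, if the arm or the gripper's body presses on something with over 40 N, if the wrist force passes 120 N, or if a joint passes its speed limit or range.

ROBOT

A 6-joint arm with a two-finger parallel gripper is mounted at the origin on a cart in front of the work surface, level with it; the furniture and walls round the work are solid. World frame = base frame: x ahead of the robot, y to its left, z up, the work surface at z = 0. Lengths are in mm, angles in rad, forces in N, time in s.
With the tool pointing down it reaches from about 300 to 775 mm from the base axis. Payload 14.6 kg.
Tool frame: the origin (TCP) lies at the very end of the fingers, on their centre line; the grasp point (between the pads) lies manip.grip_depth behind it (manip.grip_depth is the distance from the TCP to the grasp point, in mm); x points along the fingers, z is the direction in which the jaws open and shut, and the axes are right-handed (so a half turn about x gives the same grasp; the last joint's range is limited). The gripper opens to 94 mm and grips with 3 to 60 N. Pads are 16 mm wide; open, the fingers measure 119 mm over their backs; the gripper's body (75 mm by 177 mm) begins 78 mm behind the grasp point.
Start: joints at [1.034, 0.3, 1.521, -0, 1.321, -0.067], TCP at [248.985, 490.404, 205.446] pointing down, gripper open.
Joint ranges: [-3.03, 3.03], [-0.79, 2.21], [0.23, 2.52], [-1.04, 4.18], [0, 3.07], [-2.55, 2.55]. Speed limits (rad/s): [2.22, 2.22, 2.57, 3.14, 3.14, 3.14].

INTERFACE

Orientations are given as [roll, pitch, yaw] about the fixed x, y, z axes, in that order (R = Rz(yaw) Ry(pitch) Rx(roll)).
In Python, from cell import manip gives the robot as it stands.
- The arm moves only by the tool step_arm, never from a script. Its argument "commands" is one flat list of numbers, 7 for each row, row after row: the shift along the tool's x, y, z in m, then the turn, a rotation vector about the tool's x, y, z in degrees, then the finger opening in m, from 0 to 0.094. A call has 1 to 5 rows; each row shifts and turns the commanded pose from where the row before left it, along the tool's axes as they then stand; what a row does not reach is not made up. A row lasts 1/8 s, in which the tool goes at most 62.5 mm and 10.7 degrees, less where a joint would pass 70% of its speed; a pose out of reach is approached as far as the arm can. A call with a gripper value outside its range is refused whole. The fingers move at their own pace and stop on an object; "squeeze" is the grip in N (left out, the last holds). Time passes only in rows, so rows that do not move let the fingers close. It gives the time, the measured TCP pose, the force and the opening at its end, in the units of the state.
- manip.read_state(): the state, without advancing time (a new reading comes with each control period).
- manip.camera(name): name is "side" or "top" or "wrist"; returns the picture (420x560x3 uint8, red, green, blue); there is no depth.
- manip.camera_model(name): a dict with "intrinsics" (3x3 intrinsics, pixels), "origin" and "orientation" of the camera in the world; the wrist camera has in their place "tool_from_camera" (4x4, takes a point from camera to tool coordinates, whose origin is the TCP and whose axes are the tool frame's). Camera axes: x right, y up, looking along -z (the intrinsics and any distortion apply to the point x, -y, -z); pixel columns grow to the right and rows downward; lengths in mm; the calibration is good to about 2 mm. A picture is of the moment at which its call begins: read the wrist's pose just before it. camera_model takes no time and is no camera call.
- manip.sign_off(): hands the job in, once; it reports no verdict.
Trained networks look in the newest picture that a camera, given by its name, has taken for a name from the list of things; names that differ only in an ending like _2 or _b are one class to them, and where a whole thing is asked for, a point or a joint stands for the part that bears it (a point fixed in the world has none). Each returns a list of dicts, best first, with "score" (0 to 1); they miss things now and then, are a little off and sometimes report something else, mostly with a low value. They report only what shows in the picture. A call takes as long as a camera call. They do not tell look-alikes from the thing itself.
- manip.find_in(thing, camera): "centre" ([row, column] in pixels, amid what is visible of it).
- manip.outline_of(thing, camera): "pixels" (420x560 bool, what is visible of it) and "centre" ([row, column] in pixels, amid what is visible of it).
The state is a dict: "clock": time; "joints": joint angles; "qd": joint speeds; "effort": joint torques, N m; "eef_pos": TCP position; "eef_rot": TCP orientation; "wrist_force": force on the tool from outside, world axes, zero at the start; "moment": the same for the moment, N m; "finger_gap": finger opening in mm.
Only numpy, scipy, OpenCV 4.12 (cv2) and the standard library are available. Lean on these libraries where they do the work, as an engineer would, in place of code of your own. Each camera call takes 0.05 s, during which the arm holds its last target. There are 200 camera calls.

## Working session

There is one attempt and no reset: what is moved stays moved. The work goes in short steps, Python scripts to look and compute and a tool call to move; the robot and the scene stay as the last step left them, time stands still between calls to the robot, and variables do not carry over. Pictures are saved under pics/ and viewed, about 8 in all and at most 12, crops included, and the job is handed in when it is done.

Besides the shell and the picture viewer there is one more tool, called after "Emit:" as name(argument=value, ...) on one line, values as JSON. step_arm: Moves the arm, as the interface text tells. Its arguments: {"type":"object","properties":{"commands":{"type":"array"},"squeeze":{"type":"number"}},"required":["commands"]}

```bash
mkdir -p pics; ls; cat > h.py <<'E'
import numpy as np, cv2
from scipy.spatial.transform import Rotation as R
from cell import manip
def model(n):
    m=manip.camera_model(n); return m
def save(img,f): cv2.imwrite('pics/'+f,cv2.cvtColor(img,cv2.COLOR_RGB2BGR))
E
python3 - <<'E'
from h import *
print(manip.read_state(),manip.grip_depth)
ims=[]
for n in ['side','top']:
    m=model(n); print(n,m)
    im=manip.camera(n).copy(); cv2.imwrite(f'pics/raw_{n}.png',im[...,::-1])
    for t in ['green_box','grey_box','dock','switch','roller','brown_bottle','black_stopper','petri_dish']:
        print(n,t,[(np.round(d['centre']),round(d['score'],2)) for d in manip.find_in(t,n)[:3]])
    save(im,n+'0.png')
print(model('wrist'))
E
```

```text
pics
{'clock': 0.0, 'joints': array([ 1.03437870e+00,  3.00464219e-01,  1.52161891e+00, -6.25635450e-06,
        1.32072144e+00, -6.65960773e-02]), 'qd': array([-0.00172994,  0.00060545, -0.00171819,  0.00051915, -0.0015657 ,
        0.0009539 ]), 'effort': array([ 6.73839859e-04, -5.31803262e+01, -3.52740777e+01,  7.08383415e-02,
        2.43534520e-02, -1.26562209e-04]), 'eef_pos': array([248.85619564, 490.16050321, 204.874113  ]), 'eef_rot': array([ 3.07999677,  1.5695844 , -2.1022122 ]), 'wrist_force': array([-0.34927123, -0.12285751,  0.98802805]), 'moment': array([ 0.00375687, -0.0173749 , -0.02371028]), 'finger_gap': 94.04356839369038} 18.8
side {'intrinsics': array([[432.84686967,   0.        , 273.71088516],
       [  0.        , 432.84686967, 202.98866188],
       [  0.        ,   0.        ,   1.        ]]), 'origin': array([ 262.01758204, -509.56555367,  468.81971348]), 'orientation': array([ 1.15089646,  0.02196741, -0.16676964])}
side green_box [(array([183., 278.]), 0.63)]
side grey_box [(array([210., 290.]), 0.81)]
side dock [(array([224., 285.]), 0.67)]
side switch [
[... 780 characters left out ...]
 (array([207., 339.]), 0.4)]
top brown_bottle [(array([188., 170.]), 0.66)]
top black_stopper [(array([240., 407.]), 0.61)]
top petri_dish [(array([271., 287.]), 0.86)]
{'intrinsics': array([[289.13353693,   0.        , 283.52193115],
       [  0.        , 289.13353693, 213.13604146],
       [  0.        ,   0.        ,   1.        ]]), 'tool_from_camera': array([[-7.28281767e-04,  2.45416261e-01, -9.69417520e-01,
        -1.78255885e+02],
       [-4.86659138e-04,  9.69417575e-01,  2.45416641e-01,
         7.09154768e+01],
       [ 9.99999616e-01,  6.50508360e-04, -5.86575078e-04,
         9.17185246e-01],
       [ 0.00000000e+00,  0.00000000e+00,  0.00000000e+00,
         1.00000000e+00]])}
```

View pics/side0.png

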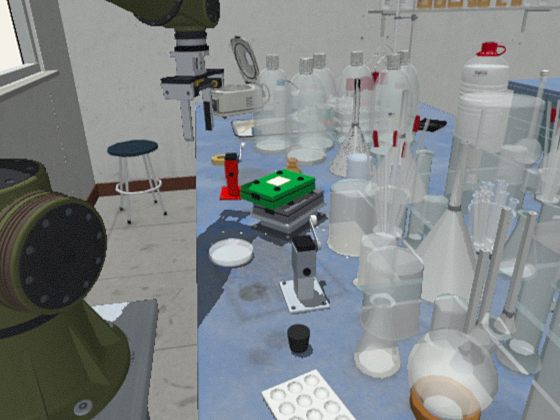

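View pics/top0.png

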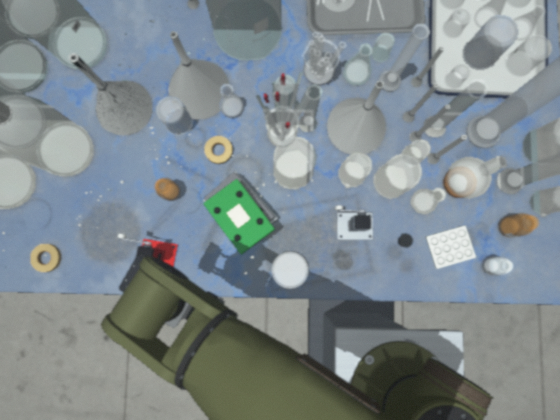

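The top view shows the green box at (col 240, row 215) with grey rim visible at its upper right. The real grey/black switch is at (355, 224), its roller on the left near (338, 208). The red look-alike is at (160, 250), the bottle at (168, 188), the stopper at (405, 240) and the dish at (290, 270). In the side view the real switch is at (303, 265) with its roller at (315, 219), so the network's pick at (234, 178) is the red one.

```bash
cat >> h.py <<'E'
def rpy(v): return R.from_euler('xyz',v).as_matrix()
def campose(n,st=None):
    m=manip.camera_model(n)
    if n!='wrist': return m['intrinsics'],rpy(m['orientation']),m['origin']
    T=m['tool_from_camera']; Rt=rpy(st['eef_rot']); return m['intrinsics'],Rt@T[:3,:3],Rt@T[:3,3]+st['eef_pos']
def hit(cam,col,row,z):
    K,Rc,o=cam; d=np.array([(col-K[0,2])/K[0,0],-(row-K[1,2])/K[1,1],-1.]); d=Rc@d
    return o+d*(z-o[2])/d[2]
def proj(cam,P):
    K,Rc,o=cam; p=(np.atleast_2d(P)-o)@Rc; return np.c_[K[0,0]*p[:,0]/-p[:,2]+K[0,2],-K[1,1]*p[:,1]/-p[:,2]+K[1,2]]
E
python3 - <<'E'
from h import *
np.set_printoptions(precision=1,suppress=True)
c=campose('top'); s=campose('side')
im=cv2.imread('pics/raw_top.png'); 
cr=cv2.resize(im[160:300,150:420],None,fx=2.96,fy=2.96,interpolation=cv2.INTER_CUBIC); cv2.imwrite('pics/crop1.png',cr)
for n,p,z in [('green',(239,214),110),('switchfoot',(355,226),6),('roller',(338,208),121),('stopper',(405,240),30),('dish',(290,270),16),('bottle',(168,188),97),('red',(160,250),100),('cup',(293,160),80),('beaker',(355,170),100),('flask',(282,115),100)]: print(n,hit(c,*p,z))
print('side roller',hit(s,315,219,121),'side green',hit(s,279,183,110))
E
```

```text
green [419.6 398.9 110. ]
switchfoot [406.8 110.6   6. ]
roller [437.3 170.  121. ]
stopper [372.3  -9.9  30. ]
dish [291.2 275.4  16. ]
bottle [479.7 571.4  97. ]
red [332.1 581.7 100. ]
cup [558.1 274.7  80. ]
beaker [532.1 127.4 100. ]
flask [663.7 303.8 100. ]
side roller [445.2 173.9 121. ] side green [417.9 391.5 110. ]
```

View pics/crop1.png

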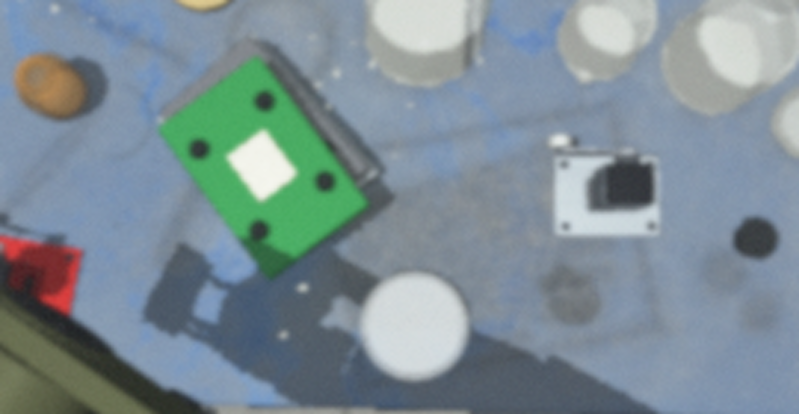

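The crop shows the green lid with corners at about (262,57), (160,128), (270,277) and (368,203). Grey shows at the upper left and upper right, so the stack's yaw is about 36° and the green box is shifted to grey -x and +y, as described. The grey and black switch at (610,190) with its white roller at (562,140) is the right one, since the look-alike is red. Next I'll bring the wrist camera over the stack.

```bash
cat >> h.py <<'E'
def Rdown(yaw): # tool x down, tool y horizontal at world angle yaw, z = x cross y
    x=np.array([0,0,-1.]); y=np.array([np.cos(yaw),np.sin(yaw),0]); return np.c_[x,y,np.cross(x,y)]
def plan(P,yaw,n,st=None):
    st=st or manip.read_state(); R0=rpy(st['eef_rot']); p=st['eef_pos']
    y0=np.degrees(np.arctan2(R0[1,1],R0[0,1])); rv=R.from_matrix(R0.T@Rdown(np.radians(yaw))).as_rotvec(degrees=True)
    print('at',np.round(p,1),'yaw_y %.1f'%y0,'shift_tool',np.round(R0.T@(np.array(P)-p),1),'rotvec',np.round(rv,2),'F',np.round(st['wrist_force'],1))
E
python3 - <<'E'
from h import *
plan([420,400,215],36,1)
plan([420,400,215],36+180,1)
print(rpy(manip.read_state()['eef_rot']).round(3))
E
```

```text
at [249.  490.4 205.4] yaw_y 153.1 shift_tool [  -9.6 -193.4   -3.2] rotvec [117.08  -0.     0.  ] F [ 0.4 -0.5  0.1]
at [249.  490.4 205.4] yaw_y 153.1 shift_tool [  -9.6 -193.4   -3.2] rotvec [-62.92  -0.    -0.  ] F [ 0.4 -0.5  0.1]
[[-0.    -0.892  0.453]
 [-0.     0.453  0.892]
 [-1.     0.    -0.   ]]
```

Emit:
step_arm(commands=[0,-0.0437,0.0098,0,0,0,0.09,0,-0.0437,0.0098,0,0,0,0.09,0,-0.0437,0.0098,9,0,0,0.09,0,0,0,9,0,0,0.09,0,0,0,9,0,0,0.09])

```text
clock: 1.52
eef_pos: [379.7, 457.0, 205.2]
eef_rot: [-3.043, 1.57, -2.42]
wrist_force: [0.4, -1.2, 0.4]
finger_gap: 90.0
```

Emit:
step_arm(commands=[0,0,0,0,0,0,0.09,0,0,0,0,0,0,0.09])

```text
clock: 1.78
eef_pos: [379.1, 457.3, 205.5]
eef_rot: [-2.253, 1.571, -1.619]
wrist_force: [0.2, 0.5, -0.5]
finger_gap: 90.0
```

```bash
python3 - <<'E'
from h import *
st=manip.read_state(); print(st); im=manip.camera('wrist').copy(); cv2.imwrite('pics/raw_w1.png',im[...,::-1])
o={}
for t in ['green_box','grey_box']:
    r=manip.outline_of(t,'wrist'); print(t,[(d['score'],d['centre'],d['pixels'].sum()) for d in r]); 
    if r:o[t]=r[0]['pixels']
np.savez('w1.npz',**o,pos=st['eef_pos'],rot=st['eef_rot'])
cv2.imwrite('pics/w1.png',cv2.resize(im[...,::-1],(784,588)))
E
```

```text
{'clock': 1.775, 'joints': array([ 8.16977876e-01,  3.98542351e-01,  1.38871459e+00, -1.15318273e-05,
        1.35434894e+00,  1.83527577e-01]), 'qd': array([ 0.00016779, -0.00134521,  0.00043901, -0.0004283 , -0.00061241,
        0.00894916]), 'effort': array([-1.20891435e-01, -5.91152787e+01, -3.57075012e+01,  7.18743098e-02,
        1.72776126e-03,  8.51779548e-02]), 'eef_pos': array([379.10871199, 457.31318327, 205.46245442]), 'eef_rot': array([-2.25290293,  1.57077895, -1.61945015]), 'wrist_force': array([ 0.18841912,  0.45699799, -0.47948261]), 'moment': array([-0.06332589, -0.0035685 ,  0.00096373]), 'finger_gap': 89.97854741378237}
green_box [(0.98, [263.2, 282.2], np.int64(11468)), (0.29, [372.3, 176.1], np.int64(1152))]
grey_box [(0.86, [282.2, 353.9], np.int64(509))]
```

View pics/w1.png

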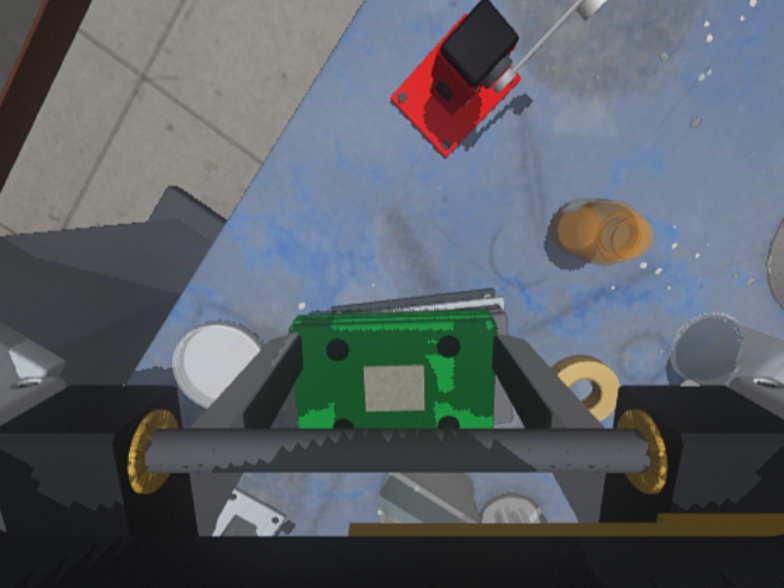

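The wrist view shows the green lid with its lugs at (337,349) and (448,346) and the bar hiding the rest. The grey edge at (415,298) is turned about 5° relative to it. The camera looks back along tool -y, so viewing from the grey -x side will be clearer, and that is also where the first push starts.

Emit:
step_arm(commands=[0,-0.035,-0.0485,0,0,0,0.06,0,-0.035,-0.0485,10,0,0,0.06,0,0,0,10,0,0,0.06,0,0,0,10,0,0,0.06,0,0,0,10,0,0,0.06])

```text
clock: 2.55
eef_pos: [342.0, 343.5, 205.7]
eef_rot: [0.736, 1.57, 0.664]
wrist_force: [-0.1, -0.3, 0.1]
finger_gap: 60.2
```

Emit:
step_arm(commands=[0,0,0,10,0,0,0.06,0,0,0,10,0,0,0.06,0,0,0,10,0,0,0.06,0,0,0,10,0,0,0.06,0,0,0,10,0,0,0.06])

```text
clock: 3.18
eef_pos: [342.0, 343.6, 205.6]
eef_rot: [1.636, 1.571, 0.691]
wrist_force: [-0.4, -0.2, 0.1]
finger_gap: 60.2
```

Emit:
step_arm(commands=[0,0,0,0,0,0,0.06,0,0,0,0,0,0,0.06])

```text
clock: 3.42
eef_pos: [342.0, 343.6, 205.5]
eef_rot: [1.531, 1.571, 0.594]
wrist_force: [-0.7, 0.1, 0.5]
finger_gap: 60.3
```

```bash
python3 - <<'E'
from h import *
st=manip.read_state(); plan([342,343,205],36,1,st); im=manip.camera('wrist').copy(); cv2.imwrite('pics/raw_w2.png',im[...,::-1])
o={}
for t in ['green_box','grey_box','dock']:
    r=manip.outline_of(t,'wrist'); print(t,[(d['score'],d['centre'],d['pixels'].sum()) for d in r]); 
    if r:o[t]=r[0]['pixels']
np.savez('w2.npz',**o,pos=st['eef_pos'],rot=st['eef_rot'])
cv2.imwrite('pics/w2.png',cv2.resize(im[...,::-1],(784,588)))
E
```

```text
at [342.  343.6 205.5] yaw_y 36.3 shift_tool [ 0.5 -0.4  0.5] rotvec [ 0.34  0.   -0.01] F [-0.7  0.1  0.5]
green_box [(0.87, [104.1, 278.3], np.int64(19106))]
grey_box [(0.87, [18.8, 328.3], np.int64(1969)), (0.6, [247.7, 490.5], np.int64(445))]
dock []
```

View pics/w2.png

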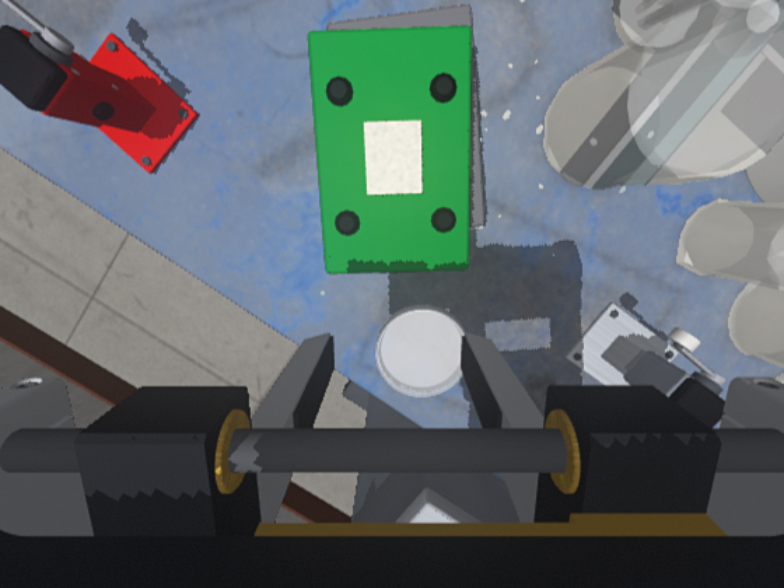

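Now the green lid shows clearly, with lugs at (340,91), (443,88), (347,222) and (444,219). The grey lid's corner is at (470,8), with its edge running to (482,225) on the right and (328,25) on the left.

```bash
python3 - <<'E'
from h import *
np.set_printoptions(precision=1,suppress=True)
d=np.load('w2.npz'); st=dict(eef_pos=d['pos'],eef_rot=d['rot']); cam=campose('wrist',st)
im=cv2.imread('pics/raw_w2.png'); 
hsv=cv2.cvtColor(im,cv2.COLOR_BGR2HSV)
g=cv2.inRange(hsv,(45,120,60),(80,255,255)); 
cs,_=cv2.findContours(g,cv2.RETR_EXTERNAL,cv2.CHAIN_APPROX_NONE); c=max(cs,key=cv2.contourArea)
fill=np.zeros_like(g); cv2.drawContours(fill,[c],-1,255,-1)
dark=((im.max(2)<70)&(fill>0)&(np.arange(420)[:,None]<175)).astype(np.uint8)
n,l,s,ce=cv2.connectedComponentsWithStats(dark)
L=[hit(cam,*ce[i],113) for i in range(1,n) if s[i,4]>80]; print(s[1:,4]); print(np.array(L))
L=np.array(L)[:,:2]; C=L.mean(0); 
o=L[np.argsort(L@[np.cos(.63),np.sin(.63)])]; v=o[2:].mean(0)-o[:2].mean(0)
yg=np.arctan2(v[1],v[0]); print('green',C,np.degrees(yg),'len',np.hypot(*v))
# grey: gradient edges – gray mask pixel border
gm=d['grey_box']; 
rows=range(12,155,10)
for r in rows:
    cc=np.where(gm[r,300:])[0]+300
    print(r,cc.min() if len(cc) else None,cc.max() if len(cc) else None,end=' | ')
print()
for cl in range(236,340,8):
    rr=np.where(gm[:60,cl])[0]; print(cl,rr.min() if len(rr) else None,rr.max() if len(rr) else None,end=' | ')
cv2.imwrite('pics/w2crop.png',cv2.resize(im[0:180,215:365],None,fx=3.3,fy=3.3,interpolation=cv2.INTER_CUBIC))
E
```

```text
[298 294 227 223]
[[468.1 402.2 113. ]
 [429.1 452.1 113. ]
 [405.7 353.4 113. ]
 [366.7 403.3 113. ]]
green [417.4 402.7] 38.011443201530135 len 79.21178481521368
12 300 337 | 22 None None | 32 None None | 42 337 339 | 52 336 340 | 62 337 339 | 72 337 340 | 82 336 341 | 92 336 341 | 102 336 342 | 112 336 344 | 122 336 343 | 132 336 344 | 142 336 344 | 152 336 345 | 
236 17 21 | 244 15 21 | 252 14 20 | 260 13 20 | 268 12 20 | 276 11 20 | 284 10 19 | 292 9 19 | 300 8 19 | 308 7 18 | 316 6 18 | 324 4 18 | 332 4 18 |
```

View pics/w2crop.png

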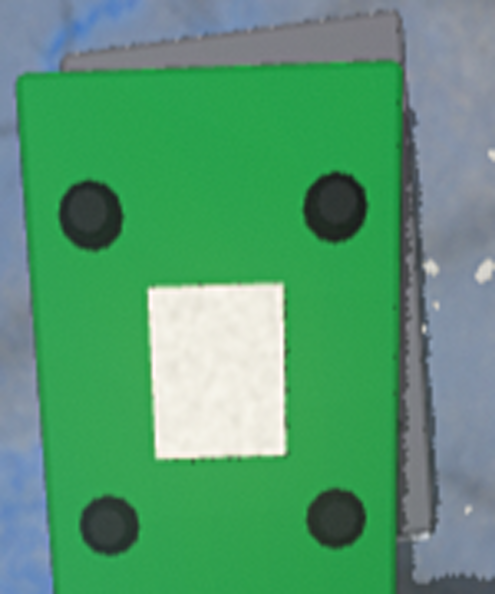

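```bash
python3 - <<'E'
from h import *
np.set_printoptions(precision=1,suppress=True)
d=np.load('w2.npz'); st=dict(eef_pos=d['pos'],eef_rot=d['rot']); cam=campose('wrist',st)
a=hit(cam,336.5,3.5,72)[:2]; b=hit(cam,234,17.3,72)[:2]; 
for z in (72,40): print(z,hit(cam,346.8,161.5,z))
e=b-a; yg=np.arctan2(e[1],e[0])-np.pi/2; print('far edge',a,b,np.hypot(*e),'grey yaw',np.degrees(yg))
u=np.array([np.cos(yg),np.sin(yg)]); v=np.array([-u[1],u[0]])
C=(a+b)/2-75*u; print('grey C',C); G=np.array([417.4,402.7]); print('green rel',(G-C)@u,(G-C)@v)
k=hit(cam,346.8,161.5,72)[:2]; print('nearcorner rel',(k-C)@u,(k-C)@v)
top=campose('top')
for cl,rw in [(262,57),(160,128),(270,277),(368,203)]: print('green corner',hit(top,cl/2.96+150,rw/2.96+160,110))
# overlay check grey corners + green in w2
def box(C,y,z): 
    u=np.array([np.cos(y),np.sin(y)]);v=np.array([-u[1],u[0]]); return np.array([[*(C+sx*75*u+sy*50*v),z] for sx,sy in((1,1),(1,-1),(-1,-1),(-1,1))])
print('pred green px',proj(cam,box(G,np.radians(38),110))*1.4)
print('pred grey px',proj(cam,box(C,yg,72))*1.4, proj(cam,box(C,yg,40))*1.4)
E
```

```text
72 [421.7 319.2  72. ]
40 [423.9 312.3  40. ]
far edge [529.3 420.1] [462.9 491.4] 97.42583519869405 grey yaw 43.00544725647663
grey C [441.2 404.6]
green rel -18.72196439427869 14.881408527246736
nearcorner rel -72.49860408223499 -49.09948286684989
green corner [501.9 402.7 110. ]
green corner [443.2 481.5 110. ]
green corner [327.9 390.8 110. ]
green corner [387.4 315.8 110. ]
pred green px [[305.2  27.9]
 [473.   22.2]
 [469.3 270.9]
 [323.8 275. ]]
pred grey px [[325.7  24.5]
 [473.    4.6]
 [486.9 229.3]
 [356.9 244.6]] [[333.   41.8]
 [465.3  24.2]
 [478.7 226.2]
 [360.5 240.1]]
```

Grey centre is about (442,405) with yaw 43°. The green box sits at about (-20, +15) mm and -5° relative to it. I'll square the two-finger front to grey, go down to z=82 on the -x side and push.

Emit:
step_arm(commands=[0.02,-0.008,0.0144,-6.7,0,0,0.06,0.05,0,0,0,0,0,0.06,0.05,0,0,0,0,0,0.06,0.0035,0,0,0,0,0,0.06,0,0,0,0,0,0,0.06])

```text
clock: 4.25
eef_pos: [344.6, 327.7, 83.4]
eef_rot: [1.502, 1.569, 0.679]
wrist_force: [0.2, 0.2, 1.0]
finger_gap: 60.1
```

```bash
python3 - <<'E'
from h import *
plan([344.1,327.3,82],43,1)
E
```

```text
at [344.6 327.7  83.4] yaw_y 42.8 shift_tool [ 1.4 -0.7 -0. ] rotvec [-0.19  0.01 -0.08] F [0.2 0.2 1. ]
```

Emit:
step_arm(commands=[0.001,0.005,0,0,0,0,0.06,0,0.005,0,0,0,0,0.06,0,0.004,0,0,0,0,0.06])

```text
clock: 4.62
eef_pos: [354.9, 337.2, 81.5]
eef_rot: [1.513, 1.57, 0.689]
wrist_force: [0.0, 0.2, -0.5]
finger_gap: 60.2
```

Emit:
step_arm(commands=[0,0.003,0,0,0,0,0.06,0,0.003,0,0,0,0,0.06])

```text
clock: 4.88
eef_pos: [358.7, 340.5, 81.0]
eef_rot: [-1.317, 1.57, -2.142]
wrist_force: [-1.7, -4.7, 2.1]
finger_gap: 60.3
```

Emit:
step_arm(commands=[0,0.003,0,0,0,0,0.06,0,0.003,0,0,0,0,0.06])

```text
clock: 5.12
eef_pos: [363.2, 344.9, 80.9]
eef_rot: [-1.502, 1.57, -2.326]
wrist_force: [-3.0, -3.3, 4.1]
finger_gap: 60.1
```

Emit:
step_arm(commands=[0,0.003,0,0,0,0,0.06,0,0.003,0,0,0,0,0.06])

```text
clock: 5.38
eef_pos: [367.6, 349.0, 80.9]
eef_rot: [-1.399, 1.571, -2.223]
wrist_force: [-2.5, -3.4, 2.3]
finger_gap: 59.5
```

```bash
cat > m.py <<'E'
from h import *
np.set_printoptions(precision=1,suppress=True)
C0=np.array([442.3,405.3]);Y0=np.radians(43)
def meas(tag,z=113):
    st=manip.read_state(); cam=campose('wrist',st); im=manip.camera('wrist')[...,::-1].copy(); cv2.imwrite(f'pics/raw_{tag}.png',im)
    hsv=cv2.cvtColor(im,cv2.COLOR_BGR2HSV); g=cv2.inRange(hsv,(45,120,40),(80,255,255))
    g=cv2.morphologyEx(g,cv2.MORPH_CLOSE,np.ones((25,25)))
    u=np.array([np.cos(Y0),np.sin(Y0)]);v=np.array([-u[1],u[0]])
    dark=((im.max(2)<75)&(g>0)).astype(np.uint8); n,l,s,ce=cv2.connectedComponentsWithStats(dark)
    L=np.array([hit(cam,*ce[i],z)[:2]-C0 for i in range(1,n) if 100<s[i,4]<700]); L=np.c_[L@u,L@v]
    print(tag,'lugs rel',L.tolist() if 0 else L,[s[i,4] for i in range(1,n) if 100<s[i,4]<700])
    p=st['eef_pos'][:2]-C0; print('tcp rel',p@u,p@v,st['eef_pos'],'F rel',st['wrist_force'][:2]@u,st['wrist_force'][:2]@v,st['wrist_force'][2],'M',st['moment'],'t',st['clock'])
    if len(L)==4:
        o=L[np.argsort(L[:,0])]; w=o[2:].mean(0)-o[:2].mean(0); print('green rel',L.mean(0),'yaw',np.degrees(np.arctan2(w[1],w[0])))
    return im
E
python3 -c "
from m import *
meas('p1')"
```

```text
p1 lugs rel [[ 31.1 -13.5]
 [ 30.4  49. ]] [np.int32(354), np.int32(267)]
tcp rel -92.96917131553998 9.780877832287025 [367.6 349.   80.9] F rel -4.150299445122001 -0.7942875963822154 2.3450981875620576 M [-0.8  0.4 -0.2] t 5.375
```

Emit:
step_arm(commands=[0,0.003,0,0,0,0,0.06,0,0.003,0,0,0,0,0.06,0,0.0025,0,0,0,0,0.06,0,0,0,0,0,0,0.06])

```text
clock: 5.92
eef_pos: [373.9, 355.0, 80.9]
eef_rot: [1.862, 1.57, 1.038]
wrist_force: [-0.9, -1.1, 1.0]
finger_gap: 60.0
```

```bash
python3 -c "
from m import *
im=meas('p2'); cv2.imwrite('pics/p2.png',cv2.resize(im,(784,588)))"
```

```text
p2 lugs rel [[ 46.9  51.9]
 [ 46.6 -10.7]
 [ 37.  -10.4]
 [ 36.   49.1]] [np.int32(111), np.int32(111), np.int32(249), np.int32(189)]
tcp rel -84.28051155137564 9.879623379875085 [373.9 355.   80.9] F rel -1.4181149087499145 -0.1797861447659569 0.9795587494555101 M [-0.2  0.4  0. ] t 5.925
green rel [41.6 20. ] yaw 6.852998212511176
```

View pics/p2.png

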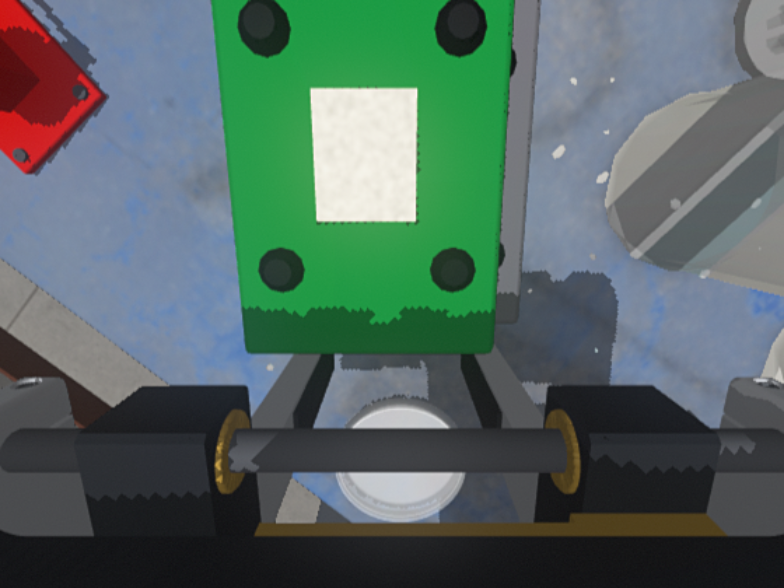

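The view shows the green box squared, with front lugs at (281,270) and (453,270) and back lugs at (264,27) and (460,27). The grey lid strip is on the right, with its corner at (518,322) and its lugs just peeping out at (512,62) and (501,255).

```bash
python3 -c "
from m import *
cam=campose('wrist'  ,manip.read_state())
u=np.array([np.cos(Y0),np.sin(Y0)]);v=np.array([-u[1],u[0]])
for n,c,r,z in [('gl',281,270,113),('gl',453,270,113),('gl',264,27,113),('gl',460,27,113),('gcor',494,352,110),('gcor',246,352,110),('grey cor',518,322,72),('grey edge',538,10,72),('greylug right edge',516,62,77),('greylug right edge',504,255,77)]:
    q=hit(cam,c/1.4,r/1.4,z)[:2]-C0; print(n,q@u,q@v)
"
```

```text
gl -38.18980059146294 52.30408946921002
gl -38.42895172256787 -10.705711002895853
gl 40.320830068154265 51.87324679399049
gl 40.025792395202856 -10.586483385080719
gcor -71.73870407228019 -28.225619339595827
gcor -71.4051337682427 69.41636891080705
grey cor -71.4818412151557 -48.58550163438487
grey edge 60.51552299807629 -47.504765831372325
greylug right edge 40.23965402788253 -38.58923845402297
greylug right edge -38.15070685559478 -38.51098274165626
```

The x offset is now about 0 and the box is square. About 20.4 mm of y is left. I'll back off, rise and go round to the +y side with the tool at yaw 133.

Emit:
step_arm(commands=[0,-0.016,0,0,0,0,0.06,-0.05,0,0,0,0,0,0.09,-0.03,0,-0.04,0,0,0,0.09,0,0.05,-0.0225,0,0,0,0.09,0,0.05,-0.0225,-10,0,0,0.09])

```text
clock: 6.6
eef_pos: [378.2, 476.2, 162.0]
eef_rot: [1.538, 1.568, 0.892]
wrist_force: [0.5, -0.8, 1.3]
finger_gap: 89.5
```

Emit:
step_arm(commands=[0,0,0,-10,0,0,0.09,0,0,0,-10,0,0,0.09,0,0,0,-10,0,0,0.09,0,0,0,-10,0,0,0.09,0,0,0,-10,0,0,0.09])

```text
clock: 7.22
eef_pos: [377.8, 474.5, 160.9]
eef_rot: [0.76, 1.57, 0.989]
wrist_force: [0.0, -0.7, 0.7]
finger_gap: 89.9
```

Emit:
step_arm(commands=[0,0,0,-10,0,0,0.09,0,0,0,-10,0,0,0.09,0,0,0,-10,0,0,0.09,0,0,0,0,0,0,0.09,0,0,0,0,0,0,0.09])

```text
clock: 7.85
eef_pos: [377.7, 474.3, 160.9]
eef_rot: [0.307, 1.57, 1.049]
wrist_force: [-1.3, 0.2, -0.1]
finger_gap: 89.9
```

```bash
python3 -c "
from m import *
plan([377.5,474.8,81.5],133,1)
meas('p3')"
```

```text
at [377.7 474.3 160.9] yaw_y 132.6 shift_tool [79.4  0.5  0.1] rotvec [-0.4  0.  -0. ] F [-1.3  0.2 -0.1]
p3 lugs rel [[  0.7  81.5]
 [  2.3  75.1]
 [-38.   55. ]
 [ 41.1  54.6]
 [ 40.7 -11. ]
 [-38.5 -11.6]] [np.int32(580), np.int32(474), np.int32(301), np.int32(286), np.int32(136), np.int32(145)]
tcp rel -0.17078327683243089 94.50688684757475 [377.7 474.3 160.9] F rel -0.7973543058853705 1.0589925459735774 -0.14873264606785036 M [-0.1 -0.  -0. ] t 7.85
```

Emit:
step_arm(commands=[0.04,0,0,-0.4,0,0,0.09,0.0395,0,0,0,0,0,0.09,0,-0.006,0,0,0,0,0.09,0,-0.006,0,0,0,0,0.09])

```text
clock: 8.4
eef_pos: [386.8, 465.7, 83.2]
eef_rot: [0.064, 1.569, 0.817]
wrist_force: [0.8, -0.2, 1.3]
finger_gap: 90.0
```

Emit:
step_arm(commands=[0,-0.003,0,0,0,0,0.09,0,-0.003,0,0,0,0,0.09])

```text
clock: 8.65
eef_pos: [390.4, 462.0, 83.4]
eef_rot: [0.374, 1.567, 1.127]
wrist_force: [-4.1, 4.7, 4.5]
finger_gap: 90.3
```

Emit:
step_arm(commands=[0,-0.003,0,0,0,0,0.09,0,-0.003,0,0,0,0,0.09])

```text
clock: 8.9
eef_pos: [394.3, 457.7, 83.4]
eef_rot: [0.367, 1.567, 1.121]
wrist_force: [-4.6, 4.7, 4.4]
finger_gap: 89.9
```

Emit:
step_arm(commands=[0,-0.003,0,0,0,0,0.09,0,-0.003,0,0,0,0,0.09,0,0,0,0,0,0,0.09])

```text
clock: 9.28
eef_pos: [398.6, 452.2, 82.2]
eef_rot: [-0.242, 1.57, 0.511]
wrist_force: [0.2, -0.1, 0.1]
finger_gap: 90.5
```

```bash
python3 -c "
from m import *
meas('p4')"
```

```text
p4 lugs rel [[-36.1  45.3]
 [ 39.2  45.2]] [np.int32(117), np.int32(101)]
tcp rel 0.07566450254672574 64.11010552682419 [398.6 452.2  82.2] F rel 0.10234798229838718 -0.19894201683193224 0.10421371265867604 M [-0.  0. -0.] t 9.275
```

Emit:
step_arm(commands=[0,0.015,0,0,0,0,0.09,-0.06,0,0,0,0,0,0.09,-0.06,-0.01,0,0,0,0,0.09,0,0,0,0,0,0,0.09,0,0,0,0,0,0,0.09])

```text
clock: 9.95
eef_pos: [394.1, 456.2, 200.7]
eef_rot: [-3.132, 1.57, -2.378]
wrist_force: [0.2, 0.2, -0.7]
finger_gap: 90.2
```

```bash
python3 -c "
from m import *
im=meas('p5',107); t=manip.camera('top')[...,::-1]
a=im[120:420,140:420]; a=cv2.resize(a,None,fx=1.9,fy=1.9); b=cv2.resize(t[165:275,190:270],None,fx=3.3,fy=3.3,interpolation=cv2.INTER_CUBIC)
h=max(a.shape[0],b.shape[0]); f=np.zeros((h,a.shape[1]+b.shape[1],3),np.uint8); f[:a.shape[0],:a.shape[1]]=a; f[:b.shape[0],a.shape[1]:]=b; print(f.shape); cv2.imwrite('pics/p5.png',f)"
```

```text
p5 lugs rel [[-38.3  34.5]
 [ 41.   34.5]] [np.int32(223), np.int32(217)]
tcp rel -0.552198223895175 70.06590886313421 [394.1 456.2 200.7] F rel 0.294067060906492 0.00882629218345704 -0.6918709296129316 M [0. 0. 0.] t 9.95
(570, 796, 3)
```

View pics/p5.png

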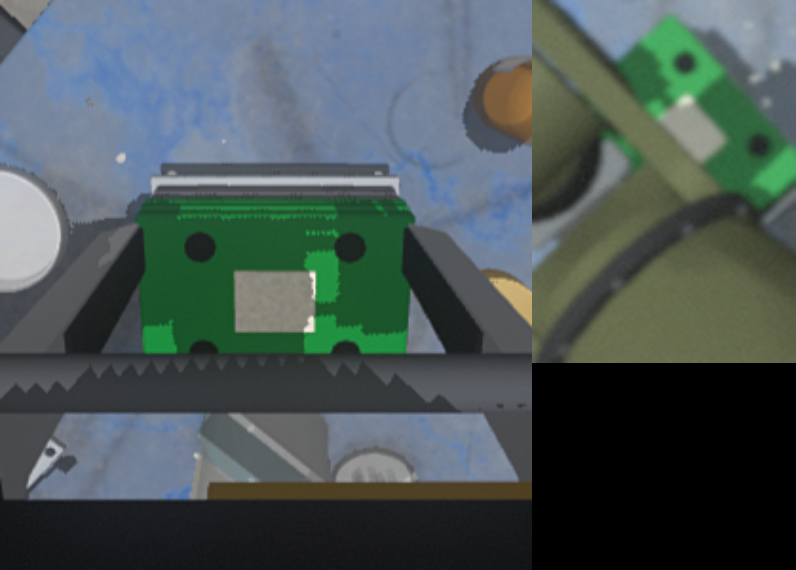

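The box looks flush. Its lugs read y≈34.5, x±40, the grey strip has gone, and the push force fell to zero as it dropped. I'll confirm the height from the side camera once the arm is clear. Now to the switch, with the roller at about (441,172,121).

Emit:
step_arm(commands=[-0.006,-0.0388,-0.0346,0,0,0,0.09,-0.006,-0.0388,-0.0346,0,0,0,0.09,0,-0.0388,-0.0346,0,0,0,0.09,0,-0.0388,-0.0346,0,0,0,0.09,0,-0.0388,-0.0346,0,0,0,0.09])

```text
clock: 10.68
eef_pos: [400.8, 194.6, 212.4]
eef_rot: [2.785, 1.569, -2.744]
wrist_force: [0.3, -0.2, 0.3]
finger_gap: 90.0
```

Emit:
step_arm(commands=[0,-0.045,0.013,0,0,0,0.09,0,0,0,0,0,0,0.09,0,0,0,0,0,0,0.09])

```text
clock: 11.05
eef_pos: [441.1, 172.4, 212.5]
eef_rot: [2.629, 1.569, -2.901]
wrist_force: [0.6, 0.0, -0.5]
finger_gap: 89.9
```

```bash
python3 -c "
from m import *
plan([441,172,140],133,1)
st=manip.read_state()
im=manip.camera('wrist')[...,::-1].copy(); s=manip.camera('side')[...,::-1].copy(); cv2.imwrite('pics/raw_s6.png',s);cv2.imwrite('pics/raw_w6.png',im)
for n in('wrist','side'): print([(d['centre'],d['score']) for d in manip.find_in('roller',n)])
sc=campose('side'); 
def box(C,y,z): 
    u=np.array([np.cos(y),np.sin(y)]);v=np.array([-u[1],u[0]]); return np.array([[*(C+sx*75*u+sy*50*v),z] for sx,sy in((1,1),(1,-1),(-1,-1),(-1,1))])
big=cv2.resize(s[150:250,220:340],None,fx=4,fy=4,interpolation=cv2.INTER_CUBIC)
for z,col in((104,(0,0,255)),(110,(255,0,0)),(72,(0,255,255))):
    q=(proj(sc,box(C0,Y0,z))-[220,150])*4; cv2.polylines(big,[np.int32(q)],True,col,1)
w=cv2.resize(im[60:330,140:440],None,fx=1.05,fy=1.05)
f=np.zeros((400,480+w.shape[1],3),np.uint8); f[:,:480]=big; f[:w.shape[0],480:]=w; cv2.imwrite('pics/p6.png',f); print(f.shape)"
```

```text
at [441.1 172.4 212.5] yaw_y 133.2 shift_tool [72.5 -0.3 -0.2] rotvec [ 0.2 -0.1 -0.1] F [ 0.6  0.  -0.5]
[([219.9, 267.6], 0.77)]
[([223.1, 313.6], 0.71), ([148.3, 238.8], 0.58), ([186.6, 286.3], 0.47)]
(400, 795, 3)
```

View pics/p6.png

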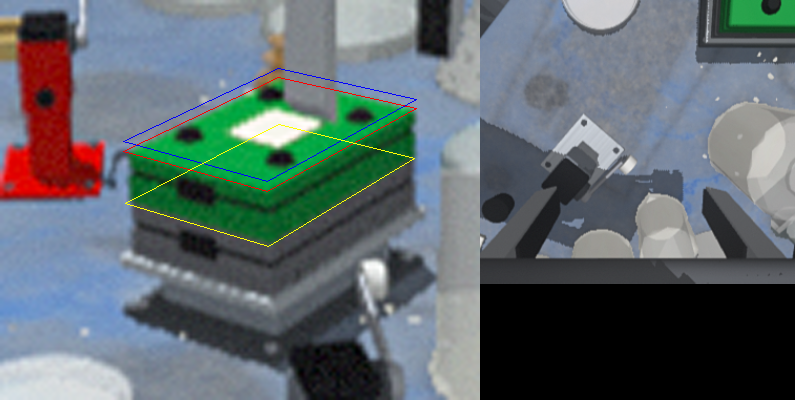

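Side view: the seated outline (red, z=104) fits the green lid and the 110 one doesn't, so the box is down and flush. In the wrist view the real switch's white roller is at crop (629,163), and in the side view at (372,277).

```bash
python3 -c "
from m import *
cam=campose('wrist',manip.read_state()); 
print(hit(cam,281.9,215,121),hit(campose('side'),313,219.3,121))
print('shaft end',hit(cam,(600-480)/1.05+140,187/1.05+60,100))
P=hit(cam,281.9,215,121); plan([P[0],P[1],140],133,1)
"
```

```text
[440.1 173.2 121. ] [441.4 173.5 121. ]
shaft end [439.7 130.5 100. ]
at [441.2 172.8 213.3] yaw_y 133.3 shift_tool [73.3  1.  -0.5] rotvec [ 0.2 -0.  -0. ] F [-0.8 -0.2  0.2]
```

Emit:
step_arm(commands=[0.035,0.0005,0,0,0,0,0.0,0.035,0,0,0,0,0,0.0,0,0,0,0,0,0,0.0,0,0,0,0,0,0,0.0,0,0,0,0,0,0,0.0], squeeze=5)

```text
clock: 11.88
eef_pos: [441.9, 172.8, 144.9]
eef_rot: [-0.461, 1.569, 0.292]
wrist_force: [-0.1, 0.9, 0.2]
finger_gap: 43.3
```

Emit:
step_arm(commands=[0.006,0,0,0,0,0,0.0,0.006,0,0,0,0,0,0.0,0.006,0,0,0,0,0,0.0])

```text
clock: 12.25
eef_pos: [441.1, 172.4, 124.9]
eef_rot: [2.736, 1.57, -2.793]
wrist_force: [-3.7, -0.7, 2.2]
finger_gap: 13.2
```

Emit:
step_arm(commands=[0.007,0,0,0,0,0,0.0,0.007,0,0,0,0,0,0.0,0,0,0,0,0,0,0])

```text
clock: 12.62
eef_pos: [441.4, 172.6, 111.1]
eef_rot: [0.699, 1.571, 1.453]
wrist_force: [-0.6, 0.3, 3.4]
finger_gap: 0.8
```

Emit:
step_arm(commands=[0.006,0,0,0,0,0,0.0,0.006,0,0,0,0,0,0.0,0.005,0,0,0,0,0,0,0,0,0,0,0,0,0,0,0,0,0,0,0,0])

```text
clock: 13.25
eef_pos: [441.5, 172.5, 94.6]
eef_rot: [-0.714, 1.571, 0.04]
wrist_force: [1.9, 1.8, 4.1]
finger_gap: 0.2
```

```bash
python3 -c "
from m import *
s=manip.camera('side')[...,::-1]; print(manip.read_state()['eef_pos'],manip.read_state()['wrist_force'],manip.read_state()['clock'])
cv2.imwrite('pics/p7.png',cv2.resize(s[140:320,220:380],None,fx=3.3,fy=3.3,interpolation=cv2.INTER_CUBIC))"
```

```text
[441.5 172.5  94.6] [1.  2.4 5.1] 13.3
```

View pics/p7.png

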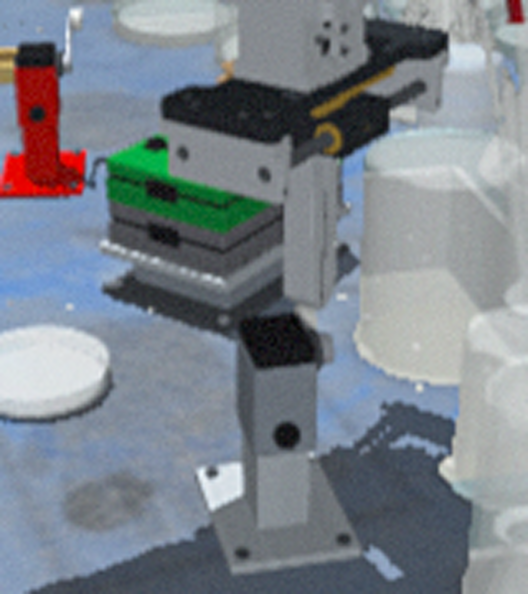

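The closed fingertips hold the roller down at (305,318), with drop ≈35 mm and 5 N up. I'll press 3 mm deeper for margin, then release and retreat.

Emit:
step_arm(commands=[0.003,0,0,0,0,0,0.0,0,0,0,0,0,0,0.0,-0.015,0,0,0,0,0,0,-0.03,0,0,0,0,0,0,-0.05,0,0,0,0,0,0])

```text
clock: 13.92
eef_pos: [440.2, 172.2, 187.0]
eef_rot: [2.682, 1.567, -2.848]
wrist_force: [0.2, 0.2, 0.0]
finger_gap: 0.3
```

Emit:
step_arm(commands=[-0.05,0,0,0,0,0,0.0,0,0.03,-0.03,0,0,0,0.0,0,0.03,-0.03,0,0,0,0,0,0,0,0,0,0,0,0,0,0,0,0,0,0])

```text
clock: 14.55
eef_pos: [356.7, 175.2, 236.9]
eef_rot: [-0.605, 1.571, 0.149]
wrist_force: [0.4, -0.1, 0.1]
finger_gap: 0.2
```

```bash
python3 -c "
from m import *
sc=campose('side'); s=manip.camera('side')[...,::-1]; print(manip.read_state()['eef_pos'],manip.read_state()['wrist_force'],manip.read_state()['clock'])
def box(C,y,z): 
    u=np.array([np.cos(y),np.sin(y)]);v=np.array([-u[1],u[0]]); return np.array([[*(C+sx*75*u+sy*50*v),z] for sx,sy in((1,1),(1,-1),(-1,-1),(-1,1))])
b=cv2.resize(s[140:320,220:380],None,fx=3.3,fy=3.3,interpolation=cv2.INTER_CUBIC)
cv2.polylines(b,[np.int32((proj(sc,box(C0,Y0,104))-[220,140])*3.3)],True,(0,0,255),1)
print([(d['centre'],d['score']) for d in manip.find_in('roller','side')])
cv2.imwrite('pics/p8.png',b)"
```

```text
[356.9 175.2 236.7] [ 0.8  0.4 -1.1] 14.6
[([220.8, 313.3], 0.61), ([144.5, 240.1], 0.6)]
```

View pics/p8.png

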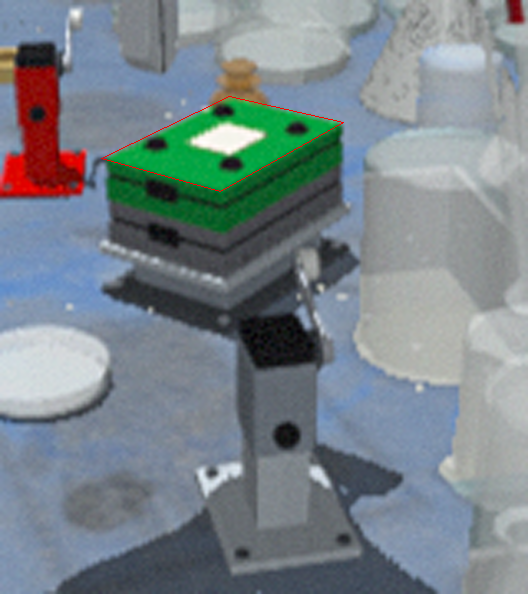

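The roller is back up at (308,265), the green box sits flush on the grey one and matches the seated outline, the dish and bottle are in place, and the arm is clear. Handing in.

```bash
python3 -c "
from cell import manip
print(manip.sign_off())"
```

```text
the job is handed in; nothing more can be done
None
```

I squared the green box on the grey one and it dropped over the lugs. I then pressed the real (grey and black) switch's roller lever, let it spring back, and handed the job in at about 14.6 s; sign-off gives no verdict.

- **Seating:** I pushed the green box about 20 mm along grey +x, then about 20 mm along grey -y, using both fingertips spread so the box turned square. The push force fell to zero as it dropped. In the side picture the lid matches the seated outline (104 mm high) and not the riding one (110 mm), and its sides are flush with the grey box.
- **Offset reading:** after the drop, the wrist camera put the two visible lid lugs at y = 34.5 mm, where 32 mm is ideal. I took the 2.5 mm as calibration error, because the sides looked flush, and did not measure it again.
- **Switch:** I pressed the roller at least 35 mm, about 0.6 rad against the click at 0.5, with 5 N pushing back. The lever angle comes from the fingertip height, not a direct reading. In the last picture the roller is back at its starting height.
- **Other things:** the arm is clear with no force on the wrist. The bottle and Petri dish look unmoved. The stopper was outside the last crop, but the arm never went near it.

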